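Scoop the two tank caps from under the parts riser

TASK

The two round black screw caps of the white tank have ended up under the low slatted riser. Take the flat scoop by its fin, slide it along the bench under the riser's front lip until both caps are on it, draw it right out in front of the riser again with both caps aboard, and leave it flat on the bench; the fingers must not touch the caps.

Things in the scene. Friction and masses are not known exactly. Their poses are not given: they have to be found in the camera images.
- scoop: Flat steel scoop (sizes in mm), 0.25 kg, on the bench. Origin: underside below the middle of its fin; x forward to the scooping edge, z up. Fin to grip: along x, 60 long, 14 thick in y, top at 63, on a 3 thick tail 40 wide. Pan: floor 3 thick, x 54 to 135, 122 wide inside, 130 outside; bevelled thin edge ends at x = 150; back wall 25 high; side walls 19 high, to x = 125; front open.
- rack: Slatted aluminium riser (mm), fixed, 460 wide, 62 high. Origin: bench below mid front edge of its lip; x inward, y along it. Gap under lip 42; end plates at y = +-215. Stop rail at the back: face x = 90, 8 to 26 above the bench; parts pushed in rest on it and ride up onto the scoop, whose edge passes below it to x = 105 (fin then 45 before the lip). Copper studs on the back slat.
- cap_a: Round black ribbed screw cap, 34 mm diameter, 18 high, 25 g, flat on the bench under the riser, lower rim bevelled. Origin: centre of its underside. cap_b lies beside it, 39 to 48 mm centre to centre along the riser: both fit in the pan in one straight push. A steel ring and a square black plug under the riser's other half are not wanted.
- cap_b: The second cap, the same as cap_a.
Mind the look-alikes: they are no part of the job. Leave any yellow look-alike of the scoop alone.

How it is judged:
On the way:
1. the scoop is slid under the lip: its edge is at least 50 mm inside and the scoop lies flat on the bench (x of scoop in the frame of rack above -0.1 m and z of scoop in the frame of rack below 0.012 m and angle between scoop's own z axis and vertical below 0.15 rad), for 0.1 s.
At the end, for the whole second after the job is handed in: Both caps lie on the scoop's pan (their centres within its walls and behind its bevelled edge), the whole scoop is out in front of the lip (edge at least 5 mm clear, cap centres at least 20 mm out), lies flat on the bench (within 7 degrees, 10 mm), and all is at rest (x of scoop in the frame of rack below -0.155 m and angle between scoop's own z axis and vertical below 0.12 rad and height (world z) of scoop below 0.01 m and linear speed of each of scoop, cap_a, cap_b below 0.02 m/s and x of cap_a in the frame of scoop between 0.055 and 0.135 m and y of cap_a in the frame of scoop between -0.06 and 0.06 m and z of cap_a in the frame of scoop between -0.003 and 0.03 m and x of each of cap_a, cap_b in the frame of rack below -0.02 m and x of cap_b in the frame of scoop between 0.055 and 0.135 m and y of cap_b in the frame of scoop between -0.06 and 0.06 m and z of cap_b in the frame of scoop between -0.003 and 0.03 m); the robot touches nothing.
It fails at once if the fingers touch a cap (contact force between the fingers and cap_a above 0.3 N or contact force between the fingers and cap_b above 0.3 N).
It also fails if it takes over 48 s, if anything falls off the work surface, if the arm or the gripper's body presses on something with over 40 N, if the wrist force passes 120 N, or if a joint passes its speed limit or range.

ROBOT

A 7-joint arm with a two-finger parallel gripper is mounted at the origin on the work surface. World frame = base frame: x ahead of the robot, y to its left, z up, the work surface at z = 0. Lengths are in m, angles in rad, forces in N, time in s.
With the tool pointing down it reaches from about 0.425 to 0.925 m from the base axis. Payload 6.8 kg.
Tool frame: the origin (TCP) lies on the front face of the gripper's body, between the roots of the fingers; the fingertips stand 73 mm ahead of it and the grasp point (between the pads) lies 54 mm ahead of it; z points along the fingers, y is the line along which they close (so a half turn about z gives the same grasp; the last joint's range is limited). The gripper opens to 85 mm and grips with 20 to 120 N. Pads are 22 mm wide; open, the fingers measure 114 mm over their backs; the gripper's body (76 mm by 85 mm) begins 54 mm behind the grasp point. The pads swing forward as they close: fully open they stand 13 mm farther back than shut.
Start: joints at [1.231, 0.477, 0.022, 1.555, -0.011, 1.109, -0.083], TCP at [0.155, -0.657, 0.304] pointing down, gripper open.
Joint ranges: [-2.96, 2.96], [-0.34, 2.1], [-1.41, 1.46], [0.24, 2.44], [-1.37, 4.51], [0.17, 1.92], [-2.96, 2.96]. Speed limits (rad/s): [2.39, 2.39, 3.14, 3.14, 3.14, 3.14, 3.14].

INTERFACE

Orientations are given as a unit quaternion [w, x, y, z].
In Python, from station import bot, optics gives the robot as it stands.
- The arm moves only by the tool drive_tool, never from a script. Its argument "deltas" is a list of rows, each an object with "gripper": the closure in counts, from 0 (fully open) to 255 (shut); "offset": the shift along the tool's x, y, z in units of 1000 mm (1.0 is 1000 mm), a list of three; "angular": the turn, a rotation vector about the tool's x, y, z in units of 45 degrees (1.0 is 45 degrees), a list of three. In form: [{"gripper": gripper, "offset": [dx, dy, dz], "angular": [rx, ry, rz]}, ...]. A call has 1 to 5 rows; each row is the pose to reach, as a shift and turn from the pose commanded when the call began, along the tool's axes at that moment; what a row does not reach only later rows make up. A row lasts 1/10 s, in which the tool goes at most 50 mm and 8.59 degrees, less where a joint would pass 70% of its speed; a pose out of reach is approached as far as the arm can. A call with a number of a shift or a turn outside -1 to 1 is refused whole. A call with a gripper value outside its range is refused whole. The fingers move at their own pace and stop on an object; "grip_force" is the grip in N (left out, the last holds). Time passes only in rows, so rows that repeat a pose let the fingers close. It gives the time, the measured TCP pose, the force, the opening and the grip force at its end, in the units of the state.
- bot.get_obs(): the state, without advancing time (a new reading comes with each control period).
- optics.read_camera(name): name is "scene" or "top" or "wrist"; returns the picture (420x560x3 uint8, blue, green, red); there is no depth.
- optics.camera_model(name): a dict with "fx", "fy", "cx", "cy" (pixels), "dist" ([k1, k2, p1, p2, k3] as OpenCV has them; the pictures are not rectified), "cam_to_world" (4x4, takes a point from camera to world coordinates). Camera axes: x right, y up, looking along -z (the intrinsics and any distortion apply to the point x, -y, -z); pixel columns grow to the right and rows downward; lengths in m; the calibration is good to about 2 mm. A picture is of the moment at which its call begins: read the wrist's pose just before it. camera_model takes no time and is no camera call; for the wrist camera it gives the pose at the moment of the call.
- bot.hand_in(): hands the job in; it is judged then, once.
The state is a dict: "t": time; "q": joint angles; "joint_vel": joint speeds; "joint_torque": joint torques, N m; "eef_pos": TCP position; "tool_rot": TCP orientation; "contact_force": force on the tool from outside, world axes, zero at the start; "torque": the same for the moment, N m; "gripper_width": opening from 0.0 (shut) to 1.0 (fully open); "grasp_force": force on a finger pad.
Only numpy, scipy, OpenCV 4.12 (cv2) and the standard library are available. Lean on these libraries where they do the work, as an engineer would, in place of code of your own. Each camera call takes 0.05 s, during which the arm holds its last target. There are 200 camera calls.

## Working session

There is one attempt and no reset: what is moved stays moved. The work goes in short steps, Python scripts to look and compute and a tool call to move; the robot and the scene stay as the last step left them, time stands still between calls to the robot, and variables do not carry over. Pictures are saved under pics/ and viewed, at most 10 in all, crops included, and the job is handed in when it is done.

Besides the shell and the picture viewer there is one more tool, called after "Call:" as name([rows], argument=value, ...), one row to a line, values as JSON. drive_tool: Moves the arm, as the interface text tells. Its arguments: {"type":"object","properties":{"deltas":{"type":"array"},"grip_force":{"type":"number"}},"required":["deltas"]}

```bash
ls; mkdir -p pics; python3 - <<'E'
from station import bot, optics
import cv2
for n in("scene","top"):
    cv2.imwrite(f"pics/{n}.png",cv2.resize(optics.read_camera(n),(784,588),interpolation=cv2.INTER_CUBIC))
    m=optics.camera_model(n);print(n,m)
o=bot.get_obs();print(o)
E
```

```text
pics
scene {'fx': 456.2242241584942, 'fy': 456.2242241584942, 'cx': 281.7607869733506, 'cy': 211.15441137615292, 'dist': array([-0.094518,  0.      ,  0.      ,  0.      ,  0.      ]), 'cam_to_world': array([[ 0.13946386, -0.63262481,  0.76179767,  1.18745365],
       [ 0.99012301,  0.07793197, -0.11654627, -0.08978763],
       [ 0.01436166,  0.77052739,  0.63724507,  0.62814372],
       [ 0.        ,  0.        ,  0.        ,  1.        ]])}
top {'fx': 498.40938835017437, 'fy': 498.40938835017437, 'cx': 282.37037379441375, 'cy': 200.15656456947858, 'dist': array([0.05788679, 0.        , 0.        , 0.        , 0.        ]), 'cam_to_world': array([[-0.02459609,  0.99059302, -0.13461238,  0.40625197],
       [-0.99938482, -0.02099706,  0.02809115,  0.03262833],
       [ 0.02500043,  0.1352205 ,  0.99050007,  0.80641852],
       [ 0.        ,  0.        ,  0.        ,  1.        ]])}
{'t': 0.1, 'q': array([ 1.23089997,  0.47771553,  0.0223576 ,  1.55636678, -0.01148285,
        1.10929607, -0.08310611]), 'joint_vel': array([ 0.00185104, -0.00218908,  0.0013306 , -0.00239057,  0.00205845,
        0.00106036,  0.00091102]), 'joint_torque': array([ 4.51888744e-03, -5.97755599e+01,  1.61381822e+00, -2.81952721e+01,
        1.28423504e-02,  5.04289434e-03,  1.86835098e-05]), 'eef_pos': array([ 0.1549532 , -0.65654148,  0.30301842]), 'tool_rot': array([-8.11779960e-04,  9.93290509e-01,  1.15642889e-01, -1.66384364e-04]), 'contact_force': array([-0.04831323, -0.54194366, -0.92400657]), 'torque': array([0.00906212, 0.02470315, 0.07845851]), 'grasp_force': 0.0, 'gripper_width': 0.9987736640101214}
```

View pics/scene.png

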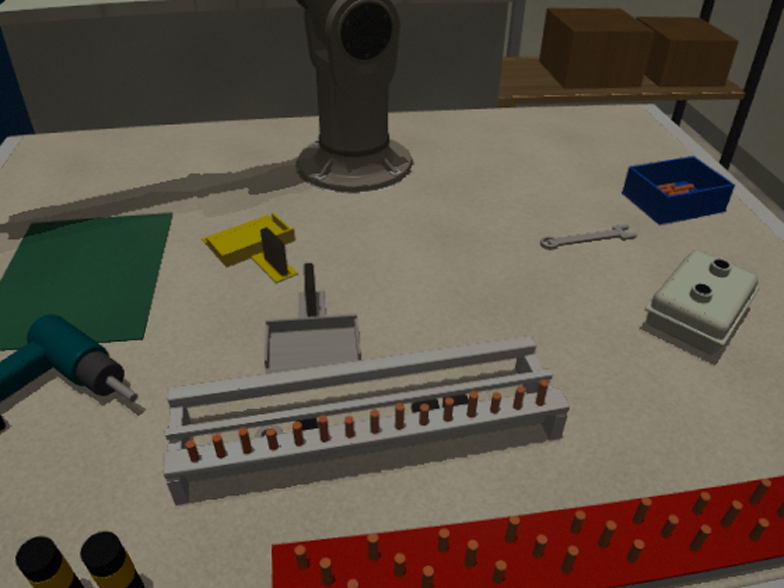

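View pics/top.png

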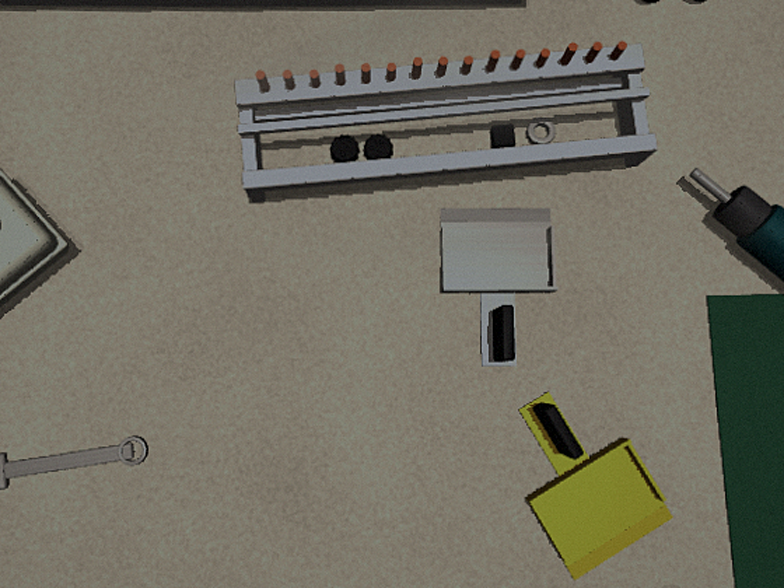

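The top view shows the grey scoop at (497,285). The two round black caps are at (345,149) and (378,147), with the square plug at (502,136) and the ring at (540,131). There is a yellow look-alike scoop at (590,480). The grey scoop fits the description (steel), and the round black pair is the caps. I'll confirm this in an enlarged crop.

```bash
cat > h.py <<'E'
from station import bot, optics
import cv2, numpy as np
def ray(m,px,z):
    K=np.array([[m['fx'],0,m['cx']],[0,m['fy'],m['cy']],[0,0,1]])
    u=cv2.undistortPoints(np.array([[px]],float),K,np.array(m['dist']))[0,0]
    T=m['cam_to_world']; d=T[:3,:3]@np.array([u[0],-u[1],-1]); o=T[:3,3]
    return o+d*(z-o[2])/d[2]
E
python3 - <<'E'
import cv2
from station import optics
im=optics.read_camera("top")
cv2.imwrite("pics/crop.png",cv2.resize(im[25:270,160:480],None,fx=2.4,fy=2.4,interpolation=cv2.INTER_CUBIC))
E
```

```text
(no output)
```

View pics/crop.png

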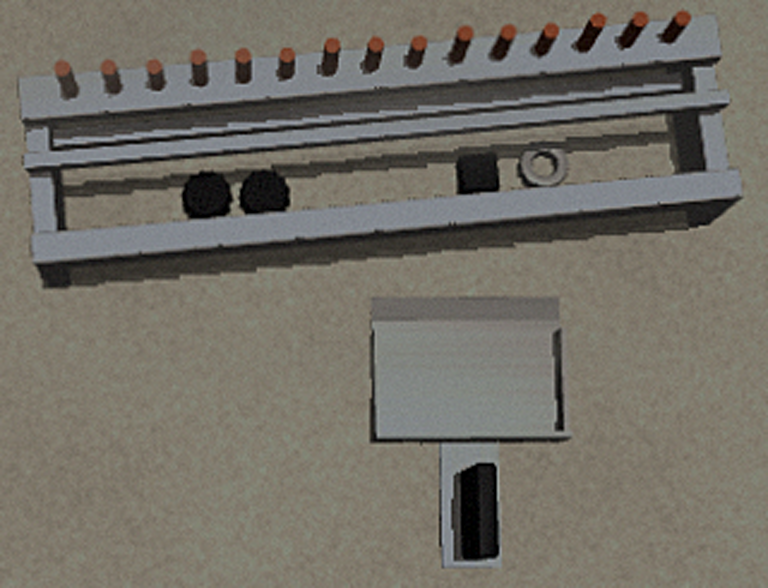

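The crop confirms it: round ribbed caps at (207,195) and (265,192), square plug at (477,172), grey scoop with its edge from (372,298) to (559,298), fin top at about (486,511), and lip front edge from (37,263) to (741,197).

```bash
python3 - <<'E'
from h import *
m=optics.camera_model("top")
P=lambda u,v,z:ray(m,(160+u/2.4,25+v/2.4),z)
d=dict(capA=P(207,195,.018),capB=P(265,192,.018),eL=P(372,298,.0005),eR=P(559,298,.0005),finTop=P(486,511,.063),finF=P(485,464,.063),finB=P(487,558,.063),
tailL=P(441,567,.003),tailR=P(499,567,.003),backL=P(371,440,.025),backR=P(570,437,.025),lipL=P(37,263,.062),lipR=P(741,197,.062))
for k,v in d.items():print(k,v.round(4))
n=lambda a,b:np.linalg.norm(d[a]-d[b]).round(4)
print("caps",n('capA','capB'),"edge130",n('eL','eR'),"fin60",n('finF','finB'),"tail40",n('tailL','tailR'),"wall130",n('backL','backR'),"lip460",n('lipL','lipR'))
l=d['lipR']-d['lipL'];yaw=np.arctan2(-l[0],l[1]);yaw=np.arctan2(l[0],-l[1]);print("rack yaw",yaw)
e=d['eR']-d['eL'];print("scoop yaw",np.arctan2(e[0],-e[1]))
O=(d['lipL']+d['lipR'])/2;X=np.array([np.cos(yaw),np.sin(yaw)]);Y=np.array([-X[1],X[0]])
print("O",O)
for k,v in d.items():print(k,"rack",((v-O)[:2]@X).round(4),((v-O)[:2]@Y).round(4))
o=bot.get_obs();from scipy.spatial.transform import Rotation as R
w=o['tool_rot'];print(R.from_quat([w[1],w[2],w[3],w[0]]).as_matrix().round(3))
E
```

```text
capA [0.6693 0.0654 0.018 ]
capB [0.6708 0.026  0.018 ]
eL [ 5.999e-01 -4.640e-02  5.000e-04]
eR [ 5.973e-01 -1.758e-01  5.000e-04]
finTop [ 0.4478 -0.1068  0.063 ]
finF [ 0.4772 -0.1075  0.063 ]
finB [ 0.4188 -0.106   0.063 ]
tailL [ 0.4146 -0.0861  0.003 ]
tailR [ 0.4137 -0.1249  0.003 ]
backL [ 0.4983 -0.0402  0.025 ]
backR [ 0.4975 -0.1717  0.025 ]
lipL [0.6115 0.1718 0.062 ]
lipR [ 0.6465 -0.2803  0.062 ]
caps 0.0395 edge130 0.1294 fin60 0.0584 tail40 0.0388 wall130 0.1315 lip460 0.4535
rack yaw 0.07729525678266139
scoop yaw -0.020276806488465273
O [ 0.62904077 -0.05428046  0.062     ]
capA rack 0.0494 0.1162
capB rack 0.0478 0.0768
eL rack -0.0285 0.0101
eR rack -0.0411 -0.1187
finTop rack -0.1847 -0.0383
finF rack -0.1555 -0.0414
finB rack -0.2136 -0.0353
tailL rack -0.2163 -0.0152
tailR rack -0.2202 -0.0538
backL rack -0.1292 0.0242
backR rack -0.1402 -0.1069
lipL rack -0.0 0.2267
lipR rack -0.0 -0.2267
[[ 0.973  0.23  -0.   ]
 [ 0.23  -0.973  0.001]
 [-0.    -0.001 -1.   ]]
```

Call:
drive_tool([
  {"gripper": 0,"offset": [0.411,-0.467,0.1],"angular": [0,0,0.318]},
  {"gripper": 0,"offset": [0.411,-0.467,0.1],"angular": [0,0,0.318]},
  {"gripper": 0,"offset": [0.411,-0.467,0.1],"angular": [0,0,0.318]},
  {"gripper": 0,"offset": [0.411,-0.467,0.1],"angular": [0,0,0.318]},
  {"gripper": 0,"offset": [0.411,-0.467,0.1],"angular": [0,0,0.318]},
])

```text
t: 0.65
eef_pos: [0.2718, -0.4372, 0.2639]
tool_rot: [0.0, 1.0, -0.009, 0.0]
contact_force: [1.7, 0.5, 0.1]
gripper_width: 1.001
grasp_force: 0.0
```

Call:
drive_tool([
  {"gripper": 0,"offset": [0.171,-0.334,0.063],"angular": [0,0,0]},
  {"gripper": 0,"offset": [0.171,-0.334,0.063],"angular": [0,0,0]},
  {"gripper": 0,"offset": [0.171,-0.334,0.063],"angular": [0,0,0]},
  {"gripper": 0,"offset": [0.171,-0.334,0.063],"angular": [0,0,0]},
  {"gripper": 0,"offset": [0.171,-0.334,0.063],"angular": [0,0,0]},
])

```text
t: 1.15
eef_pos: [0.388, -0.22, 0.2227]
tool_rot: [0.0, 1.0, -0.009, 0.0]
contact_force: [0.8, -1.1, 0.6]
gripper_width: 0.997
grasp_force: 0.0
```

Call:
drive_tool([
  {"gripper": 0,"offset": [0.058,-0.114,0.033],"angular": [0,0,0]},
  {"gripper": 0,"offset": [0.058,-0.114,0.033],"angular": [0,0,0]},
  {"gripper": 0,"offset": [0.058,-0.114,0.033],"angular": [0,0,0]},
  {"gripper": 0,"offset": [0.058,-0.114,0.033],"angular": [0,0,0]},
])

```text
t: 1.55
eef_pos: [0.4491, -0.1041, 0.189]
tool_rot: [-0.001, 1.0, -0.005, -0.0]
contact_force: [-0.4, -0.4, -0.1]
gripper_width: 1.0
grasp_force: 0.0
```

```bash
python3 - <<'E'
from h import *
m=optics.camera_model("wrist")
cv2.imwrite("pics/w1.png",optics.read_camera("wrist"))
o=bot.get_obs();print(o['eef_pos'],o['contact_force'],o['q'])
T=np.linalg.inv(m['cam_to_world']);K=np.array([[m['fx'],0,m['cx']],[0,m['fy'],m['cy']],[0,0,1]])
c=np.diag([1,-1,-1.]);p=np.array([[.4778,-.1073,.063],[.4178,-.1062,.063],[.4478,-.1068,.063]])
q=(T[:3,:3]@p.T+T[:3,3:]).T@c
print(cv2.projectPoints(q,np.zeros(3),np.zeros(3),K,np.array(m['dist']))[0].squeeze())
E
```

```text
[ 0.44809975 -0.10658668  0.18931591] [-0.38085033 -0.32503676  0.64930017] [ 0.3045198   0.29935974 -0.2387896   2.1447587   0.10601102  0.70917827
 -1.58849565]
[[286.7589145  189.00568607]
 [285.70709589 280.41758928]
 [286.29396597 236.8037781 ]]
```

View pics/w1.png

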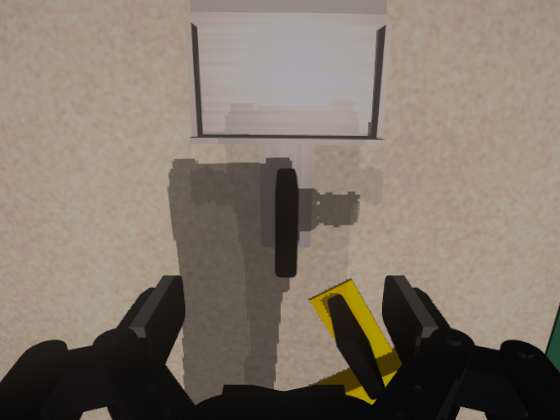

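```bash
python3 - <<'E'
from h import *
m=optics.camera_model("wrist");print(m['fx'],m['cam_to_world'].round(3))
for n,px,z in [("finF",(287,168),.063),("finB",(286,277),.063),("wallL",(190,138),.025),("wallR",(384,138),.025),("floorbackL",(203,134),.003),("tailfrontL",(261,145),.003),("tailrearL",(261,247),.003),("edge",(289,13),.003)]: print(n,ray(m,px,z).round(4))
E
```

```text
347.9724364901808 [[-0.013  0.95   0.313  0.528]
 [-1.    -0.013 -0.004 -0.109]
 [ 0.    -0.313  0.95   0.259]
 [ 0.     0.     0.     1.   ]]
finF [ 0.489  -0.1103  0.063 ]
finB [ 0.419 -0.109  0.063]
wallL [ 0.5026 -0.0463  0.025 ]
wallR [ 0.5009 -0.1756  0.025 ]
floorbackL [ 0.5028 -0.0501  0.003 ]
tailfrontL [ 0.4942 -0.092   0.003 ]
tailrearL [ 0.4129 -0.0893  0.003 ]
edge [ 0.5812 -0.1133  0.003 ]
```

The wrist view shows the fin at u=286, v=168–277, centred between the fingers; position agrees within 2–3 mm. I'll descend and close on it.

Call:
drive_tool([
  {"gripper": 0,"offset": [0,0.002,0.04],"angular": [0,0,0]},
  {"gripper": 0,"offset": [0,0.002,0.07],"angular": [0,0,0]},
  {"gripper": 0,"offset": [0,0.002,0.098],"angular": [0,0,0]},
  {"gripper": 0,"offset": [0,0.002,0.098],"angular": [0,0,0]},
  {"gripper": 120,"offset": [0,0.002,0.098],"angular": [0,0,0]},
], grip_force=50)

```text
t: 2.1
eef_pos: [0.4471, -0.1117, 0.0921]
tool_rot: [0.0, 1.0, -0.01, -0.001]
contact_force: [-0.5, 0.4, -0.1]
gripper_width: 0.855
grasp_force: 0.0
```

Call:
drive_tool([
  {"gripper": 255,"offset": [0,0,0],"angular": [0,0,0]},
  {"gripper": 255,"offset": [0,0,0],"angular": [0,0,0]},
  {"gripper": 255,"offset": [0,0,0],"angular": [0,0,0]},
  {"gripper": 255,"offset": [0,0,0],"angular": [0,0,0]},
  {"gripper": 255,"offset": [0,0,0],"angular": [0,0,0]},
], grip_force=60)

```text
t: 2.6
eef_pos: [0.4481, -0.1107, 0.0927]
tool_rot: [0.0, 1.0, -0.009, 0.001]
contact_force: [-2.0, 1.5, 8.5]
gripper_width: 0.155
grasp_force: 58.6
```

Call:
drive_tool([
  {"gripper": 255,"offset": [-0.002,-0.02,0],"angular": [0,0,-0.02]},
  {"gripper": 255,"offset": [-0.004,-0.05,0],"angular": [0,0,-0.05]},
  {"gripper": 255,"offset": [-0.006,-0.085,0],"angular": [0,0,-0.08]},
  {"gripper": 255,"offset": [-0.008,-0.118,0],"angular": [0,0,-0.105]},
  {"gripper": 255,"offset": [-0.0085,-0.137,0],"angular": [0,0,-0.121]},
])

```text
t: 3.1
eef_pos: [0.4421, 0.0276, 0.0927]
tool_rot: [0.0, 0.999, 0.039, 0.001]
contact_force: [0.1, -5.8, 8.3]
gripper_width: 0.158
grasp_force: 59.3
```

Call:
drive_tool([
  {"gripper": 255,"offset": [0,0,0],"angular": [0,0,0]},
  {"gripper": 255,"offset": [0,0,0],"angular": [0,0,0]},
])

```text
t: 3.3
eef_pos: [0.4425, 0.0284, 0.0927]
tool_rot: [-0.001, 0.999, 0.04, 0.001]
contact_force: [-0.3, 5.9, 6.5]
gripper_width: 0.153
grasp_force: 59.5
```

```bash
python3 - <<'E'
from h import *
im=optics.read_camera("top")
cv2.imwrite("pics/c2.png",cv2.resize(im[25:270,130:450],None,fx=2.4,fy=2.4,interpolation=cv2.INTER_CUBIC))
o=bot.get_obs();print(o['eef_pos'],o['contact_force'],o['tool_rot'])
E
```

```text
[0.44250021 0.02814206 0.09272789] [-0.70839056  6.09769476  7.07979131] [-8.91257806e-04  9.99211431e-01  3.96696525e-02  1.42822824e-03]
```

View pics/c2.png

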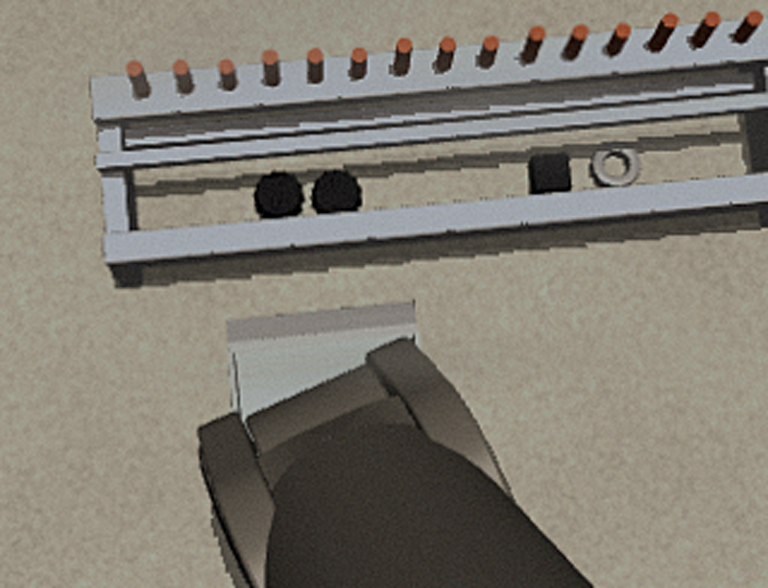

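The scoop edge at (228,320)–(413,303) is parallel to the lip, and the caps at (279,195) and (337,192) lie ahead of it. Next I check alignment in rack coordinates.

```bash
python3 - <<'E'
from h import *
m=optics.camera_model("top")
P=lambda u,v,z:ray(m,(130+u/2.4,25+v/2.4),z)
O=np.array([.629,-.0543]);X=np.array([.997,.0772]);Y=np.array([-.0772,.997])
for n,u,v,z in [("eL",228,320,.0005),("eR",414,303,.0005),("a",279,195,.018),("b",337,192,.018),("lipL",107,263,.062)]:
    p=P(u,v,z)[:2];print(n,p.round(4),((p-O)@X).round(4),((p-O)@Y).round(4))
p=bot.get_obs()['eef_pos'][:2];print("tcp",((p-O)@X).round(4),((p-O)@Y).round(4))
E
```

```text
eL [0.5872 0.1024] -0.0296 0.1595
eR [ 0.5968 -0.0256] -0.0299 0.0311
a [0.6693 0.0654] 0.0494 0.1163
b [0.6708 0.026 ] 0.0479 0.0768
lipL [0.6116 0.173 ] 0.0002 0.228
tcp -0.1796 0.0966
```

Call:
drive_tool([
  {"gripper": 255,"offset": [0.012,0,0],"angular": [0,0,0]},
  {"gripper": 255,"offset": [0.026,0,0],"angular": [0,0,0]},
  {"gripper": 255,"offset": [0.04,0,0],"angular": [0,0,0]},
  {"gripper": 255,"offset": [0.05,0,0],"angular": [0,0,0]},
  {"gripper": 255,"offset": [0.06,0,0],"angular": [0,0,0]},
])

```text
t: 3.85
eef_pos: [0.4961, 0.0296, 0.0923]
tool_rot: [0.002, 0.999, 0.038, -0.006]
contact_force: [-22.5, -1.3, 35.5]
gripper_width: 0.156
grasp_force: 63.4
```

Call:
drive_tool([
  {"gripper": 255,"offset": [0.008,0,0],"angular": [0,0,0]},
  {"gripper": 255,"offset": [0.016,0,0],"angular": [0,0,0]},
  {"gripper": 255,"offset": [0.024,0,0],"angular": [0,0,0]},
  {"gripper": 255,"offset": [0.032,0,0],"angular": [0,0,0]},
  {"gripper": 255,"offset": [0.04,0,0],"angular": [0,0,0]},
])

```text
t: 4.35
eef_pos: [0.5331, 0.0326, 0.0922]
tool_rot: [0.002, 0.999, 0.038, -0.01]
contact_force: [-38.4, -2.8, 48.0]
gripper_width: 0.155
grasp_force: 64.9
```

Call:
drive_tool([
  {"gripper": 255,"offset": [0.008,0,0],"angular": [0,0,0]},
  {"gripper": 255,"offset": [0.016,0,0],"angular": [0,0,0]},
  {"gripper": 255,"offset": [0.024,0,0],"angular": [0,0,0]},
  {"gripper": 255,"offset": [0.03,0,0],"angular": [0,0,0]},
  {"gripper": 255,"offset": [0.03,0,0],"angular": [0,0,0]},
])

```text
t: 4.85
eef_pos: [0.5715, 0.0359, 0.0918]
tool_rot: [0.0, 0.999, 0.038, -0.0]
contact_force: [-2.7, -0.3, 4.7]
gripper_width: 0.152
grasp_force: 59.6
```

```bash
python3 - <<'E'
from h import *
im=optics.read_camera("top")
a=cv2.resize(im[40:190,160:360],None,fx=3,fy=3,interpolation=cv2.INTER_CUBIC)
cv2.imwrite("pics/c3.png",a)
o=bot.get_obs();p=o['eef_pos'];print(p,o['contact_force'],o['tool_rot'],(p[:2]-[.629,-.0543])@[.997,.0772],(p[:2]-[.629,-.0543])@[-.0772,.997])
E
```

```text
[0.57145123 0.03587957 0.09187662] [-2.78694445 -0.6517562   3.91887513] [1.69030564e-04 9.99267039e-01 3.82799050e-02 7.15109063e-05] -0.05041426413691246 0.0943517999909579
```

View pics/c3.png

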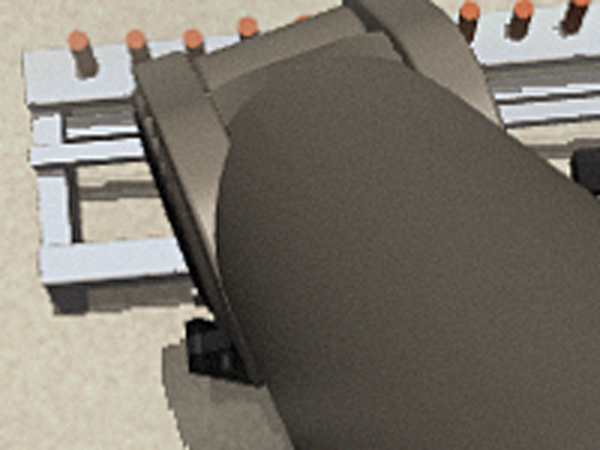

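The top view is now blocked by the arm, so I'll look with the wrist and scene cameras.

```bash
python3 - <<'E'
from h import *
w=optics.read_camera("wrist");s=optics.read_camera("scene")
a=cv2.resize(w[:300],(800,429))[:330]
b=cv2.resize(s[220:370,100:420],None,fx=2.5,fy=2.5,interpolation=cv2.INTER_CUBIC)[:270]
cv2.imwrite("pics/c4.png",np.vstack([a,b]))
E
```

```text
(no output)
```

View pics/c4.png

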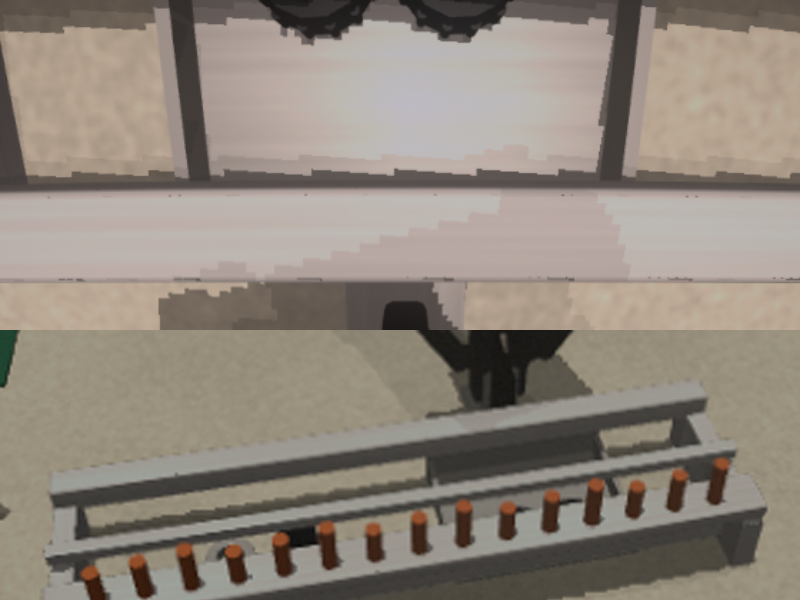

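The wrist view shows both caps at the front of the pan, with near rims at (317,38) and (455,38), well inside the side walls. I'll measure where they sit on the pan.

```bash
python3 - <<'E'
from h import *
m=optics.camera_model("wrist");s=560/800
p=bot.get_obs()['eef_pos']
X=np.array([.997,.0768]);Y=np.array([-.0768,.997])
for n,u,v,z in [("near a",317,38,.003),("near a ",317,38,.012),("near b",455,38,.003),("near b",455,38,.012),("wallbaseL",210,165,.003),("wallbaseR",600,168,.003),("wall end L",168,8,.019),("wallendR",648,8,.019)]:
    q=ray(m,(u*s,v*s),z)[:2]-p[:2];print(n,z,"rel tcp",(q@X).round(4),(q@Y).round(4))
E
```

```text
near a 0.003 rel tcp 0.1081 0.0243
near a  0.012 rel tcp 0.1066 0.0229
near b 0.003 rel tcp 0.1081 -0.0158
near b 0.012 rel tcp 0.1065 -0.0149
wallbaseL 0.003 rel tcp 0.0724 0.0595
wallbaseR 0.003 rel tcp 0.0714 -0.0622
wall end L 0.019 rel tcp 0.1132 0.0603
wallendR 0.019 rel tcp 0.1132 -0.0645
```

Call:
drive_tool([
  {"gripper": 255,"offset": [0.003,0,0],"angular": [0,0,0]},
  {"gripper": 255,"offset": [0.005,0,0],"angular": [0,0,0]},
  {"gripper": 255,"offset": [0.005,0,0],"angular": [0,0,0]},
  {"gripper": 255,"offset": [0.005,0,0],"angular": [0,0,0]},
])

```text
t: 5.4
eef_pos: [0.5755, 0.0365, 0.0917]
tool_rot: [0.0, 0.999, 0.038, -0.001]
contact_force: [-5.2, -1.7, 7.0]
gripper_width: 0.162
grasp_force: 59.8
```

```bash
python3 - <<'E'
from h import *
w=optics.read_camera("wrist")
cv2.imwrite("pics/c5.png",cv2.resize(w,(800,600)))
o=bot.get_obs();p=o['eef_pos'];print(p,o['contact_force'],(p[:2]-[.629,-.0543])@[.997,.0772])
E
```

```text
[0.57547065 0.03655334 0.09174554] [-3.82708812 -0.90460197  6.02445019] -0.04635488646564796
```

View pics/c5.png

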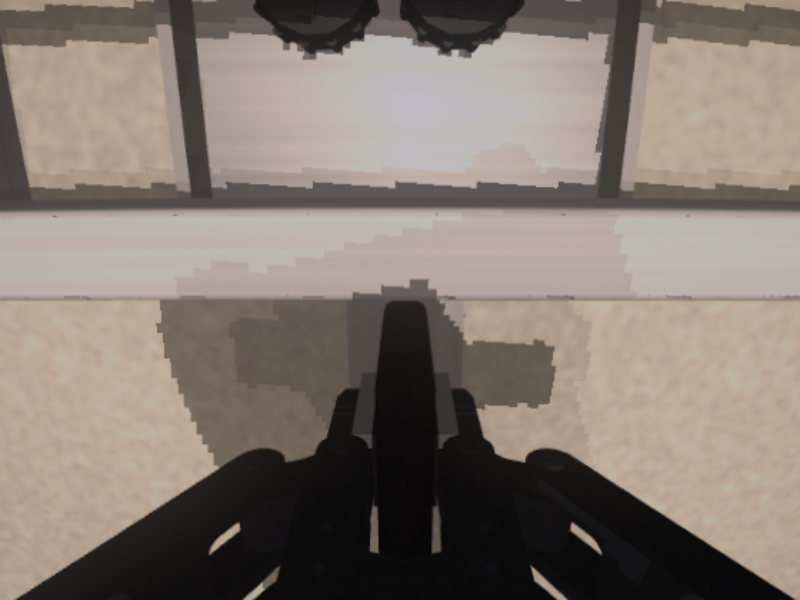

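Both caps sit fully on the pan, with near rims at (317,48) and (460,48). I'll draw the scoop out gently.

Call:
drive_tool([
  {"gripper": 255,"offset": [-0.003,0,0],"angular": [0,0,0]},
  {"gripper": 255,"offset": [-0.009,0,0],"angular": [0,0,0]},
  {"gripper": 255,"offset": [-0.017,0,0],"angular": [0,0,0]},
  {"gripper": 255,"offset": [-0.026,0,0],"angular": [0,0,0]},
  {"gripper": 255,"offset": [-0.035,0,0],"angular": [0,0,0]},
])

```text
t: 5.95
eef_pos: [0.5406, 0.0341, 0.0919]
tool_rot: [-0.0, 0.999, 0.039, 0.0]
contact_force: [2.5, 0.0, 0.2]
gripper_width: 0.157
grasp_force: 58.9
```

Call:
drive_tool([
  {"gripper": 255,"offset": [-0.009,0,0],"angular": [0,0,0]},
  {"gripper": 255,"offset": [-0.018,0,0],"angular": [0,0,0]},
  {"gripper": 255,"offset": [-0.027,0,0],"angular": [0,0,0]},
  {"gripper": 255,"offset": [-0.036,0,0],"angular": [0,0,0]},
  {"gripper": 255,"offset": [-0.045,0,0],"angular": [0,0,0]},
])

```text
t: 6.45
eef_pos: [0.4956, 0.0305, 0.0919]
tool_rot: [-0.0, 0.999, 0.039, 0.0]
contact_force: [2.1, 0.2, 0.4]
gripper_width: 0.156
grasp_force: 59.0
```

Call:
drive_tool([
  {"gripper": 255,"offset": [-0.009,0,0],"angular": [0,0,0]},
  {"gripper": 255,"offset": [-0.018,0,0],"angular": [0,0,0]},
  {"gripper": 255,"offset": [-0.027,0,0],"angular": [0,0,0]},
  {"gripper": 255,"offset": [-0.036,0,0],"angular": [0,0,0]},
  {"gripper": 255,"offset": [-0.043,0,0],"angular": [0,0,0]},
])

```text
t: 6.95
eef_pos: [0.4527, 0.0272, 0.0919]
tool_rot: [0.0, 0.999, 0.039, -0.0]
contact_force: [1.3, -0.1, -0.2]
gripper_width: 0.154
grasp_force: 59.0
```

Call:
drive_tool([
  {"gripper": 255,"offset": [-0.004,0,0],"angular": [0,0,0]},
  {"gripper": 255,"offset": [-0.005,0,0],"angular": [0,0,0]},
  {"gripper": 255,"offset": [-0.005,0,0],"angular": [0,0,0]},
])

```text
t: 7.25
eef_pos: [0.4481, 0.0268, 0.0918]
tool_rot: [0.0, 0.999, 0.039, -0.0]
contact_force: [0.3, -0.7, 2.8]
gripper_width: 0.155
grasp_force: 59.1
```

```bash
python3 - <<'E'
from h import *
w=optics.read_camera("wrist")
cv2.imwrite("pics/c6.png",cv2.resize(w,(800,600)))
o=bot.get_obs();p=o['eef_pos'];print(p,o['contact_force'],o['tool_rot'],(p[:2]-[.629,-.0543])@[.997,.0772])
E
```

```text
[0.44816833 0.02678528 0.09175391] [-0.25857325  0.28703648  3.13980472] [ 1.31954265e-04  9.99257644e-01  3.85215772e-02 -4.82257397e-04] -0.17402939461703498
```

View pics/c6.png

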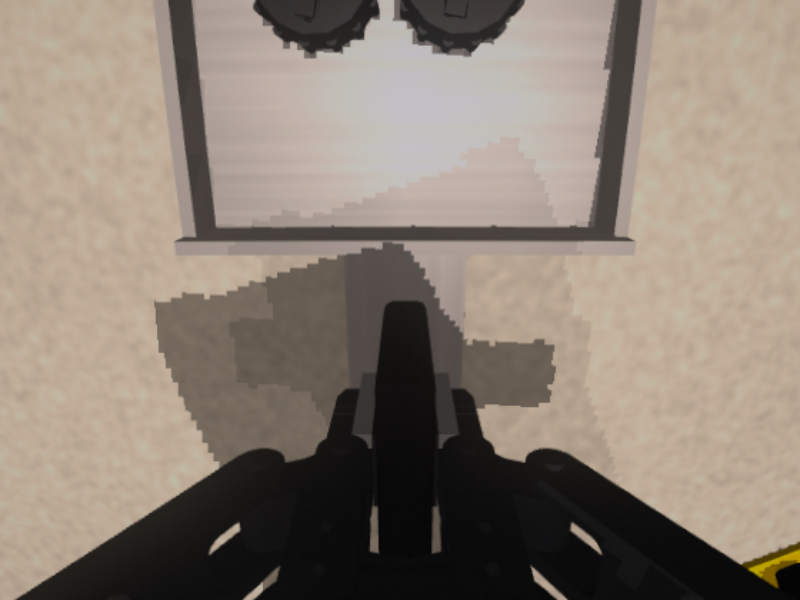

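Both caps ride on the pan, with near rims at (317,48) and (460,48), and the scoop is out in front. I'll release and lift.

Call:
drive_tool([
  {"gripper": 120,"offset": [0,0,0],"angular": [0,0,0]},
  {"gripper": 120,"offset": [0,0,0],"angular": [0,0,0]},
  {"gripper": 120,"offset": [0,0,0],"angular": [0,0,0]},
  {"gripper": 120,"offset": [0,0,0],"angular": [0,0,0]},
])

```text
t: 7.7
eef_pos: [0.4484, 0.0268, 0.0918]
tool_rot: [0.0, 0.999, 0.039, -0.0]
contact_force: [0.3, -0.0, 0.1]
gripper_width: 0.53
grasp_force: 0.0
```

Call:
drive_tool([
  {"gripper": 120,"offset": [0,0,-0.015],"angular": [0,0,0]},
  {"gripper": 120,"offset": [0,0,-0.045],"angular": [0,0,0]},
  {"gripper": 120,"offset": [0,0,-0.08],"angular": [0,0,0]},
  {"gripper": 120,"offset": [0,0,-0.12],"angular": [0,0,0]},
  {"gripper": 120,"offset": [0,0,-0.15],"angular": [0,0,0]},
])

```text
t: 8.2
eef_pos: [0.4486, 0.0269, 0.244]
tool_rot: [-0.0, 0.999, 0.039, 0.001]
contact_force: [1.1, -0.0, -0.2]
gripper_width: 0.53
grasp_force: 0.0
```

Call:
drive_tool([
  {"gripper": 120,"offset": [0,0.05,0],"angular": [0,0,0]},
  {"gripper": 120,"offset": [0,0.1,0],"angular": [0,0,0]},
  {"gripper": 120,"offset": [0,0.15,0],"angular": [0,0,0]},
  {"gripper": 120,"offset": [0,0.2,0],"angular": [0,0,0]},
  {"gripper": 120,"offset": [0,0.2,0],"angular": [0,0,0]},
])

```text
t: 8.7
eef_pos: [0.4631, -0.1799, 0.2419]
tool_rot: [0.002, 0.999, 0.033, 0.0]
contact_force: [0.3, 0.5, -0.2]
gripper_width: 0.53
grasp_force: 0.0
```

```bash
python3 - <<'E'
from h import *
im=optics.read_camera("top")
cv2.imwrite("pics/c7.png",cv2.resize(im[25:270,130:450],None,fx=2.4,fy=2.4,interpolation=cv2.INTER_CUBIC))
o=bot.get_obs();print(o['eef_pos'],o['contact_force'],o['gripper_width'])
E
```

```text
[ 0.46324541 -0.17611034  0.24165772] [-0.45301984  0.66110144  0.68899287] 0.5313826206378675
```

View pics/c7.png

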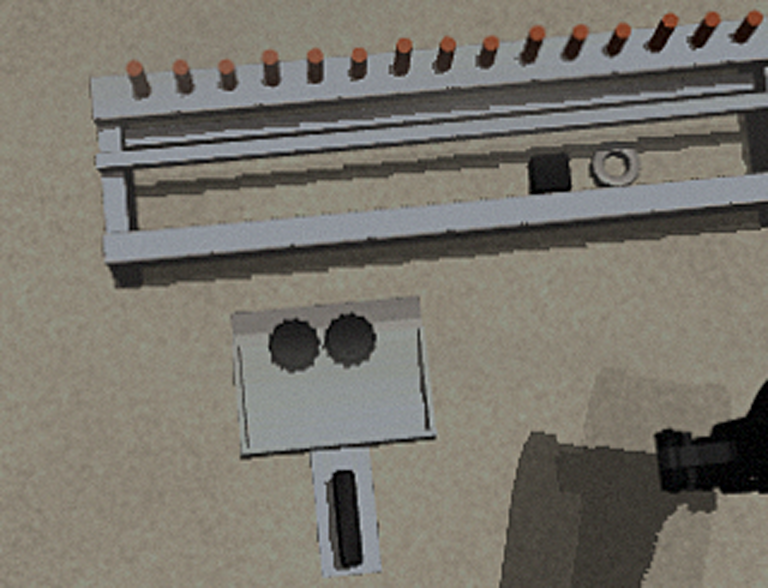

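The scoop lies in front of the riser with both caps on it, at (294,345) and (350,340). I'll check the margins.

```bash
python3 - <<'E'
from h import *
m=optics.camera_model("top")
P=lambda u,v,z:ray(m,(130+u/2.4,25+v/2.4),z)[:2]
O=np.array([.629,-.0543])
L,R=P(233,314,.0005),P(418,298,.0005);y=(L-R)/np.linalg.norm(L-R);x=np.array([y[1],-y[0]])
M=(L+R)/2;S=M-.15*x
print("edge w",np.linalg.norm(L-R),"edge rack x",[(q-O)@[.997,.0772] for q in(L,R)],"scoop rack x",(S-O)@[.997,.0772],"fin",P(347,519,.063),S)
for u,v in((294,345),(350,340)):
    q=P(u,v,.021)-S;print("cap in scoop",q@x,q@y)
E
```

```text
edge w 0.12770824858340546 edge rack x [np.float64(-0.025738653638157784), np.float64(-0.026692316449224818)] scoop rack x -0.17620896562244895 fin [0.4458374  0.02465069] [0.44613541 0.0248066 ]
cap in scoop 0.12057750762034321 0.023790384287036368
cap in scoop 0.12063899781798221 -0.013745116985552365
```

The caps are at x≈0.121 on the scoop (limit 0.135) and the scoop is at rack x = -0.176 (limit -0.155), so every margin holds.

```bash
python3 -c "
from station import bot
print(bot.hand_in())"
```

```text
the job is handed in; nothing more can be done
None
```

The job is handed in: both caps are on the scoop's pan and the scoop lies flat on the bench in front of the riser, with its edge about 26 mm clear of the lip, the gripper well away, and about 9 s of the 48 s used; the hand-in returned no verdict.

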